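Get the gold paint from behind the bottles

ROBOT

A 6-joint arm with a two-finger parallel gripper is mounted at the origin on the work surface. World frame = base frame: x ahead of the robot, y to its left, z up, the work surface at z = 0. Lengths are in m, angles in rad, forces in N, time in s.
With the tool pointing down it reaches from about 0.275 to 0.875 m from the base axis. Payload 12.5 kg.
Tool frame: the origin (TCP) lies at the centre of the arm's flange, where the gripper is bolted on; the fingertips stand 173 mm ahead of it and the grasp point (between the pads) lies 155 mm ahead of it; z points along the fingers, y is the line along which they close (so a half turn about z gives the same grasp; the last joint's range is limited). The gripper opens to 85 mm and grips with 20 to 120 N. Pads are 22 mm wide; open, the fingers measure 114 mm over their backs; the gripper's body (76 mm by 85 mm) begins 54 mm behind the grasp point. The pads swing forward as they close: fully open they stand 13 mm farther back than shut.
Start: joints at [1.092, 0.351, 1.652, -0, 1.139, -0.085], TCP at [0.211, 0.508, 0.405] pointing down, gripper open.
Joint ranges: [-2.75, 2.75], [-0.79, 2.1], [0.01, 2.65], [-1.57, 4.71], [0.07, 3.14], [-2.87, 2.87]. Speed limits (rad/s): [2.22, 2.22, 2.79, 3.14, 3.14, 3.14].

INTERFACE

Orientations are given as a rotation vector (axis times angle).
In Python, from plant import ctrl gives the robot as it stands. The module is installed in compiled form; this text tells all that it offers.
- The arm moves only by the tool move_arm, never from a script. Its argument "steps" is a list of rows, each a list of 5 numbers: the finger opening in cm, from 0 to 8.54, then the shift along the tool's x, y, z in cm, then the turn about the tool's z in rad. A call has 1 to 10 rows; each row is the pose to reach, as a shift and turn from the pose commanded when the call began, along the tool's axes at that moment; what a row does not reach only later rows make up. A row lasts 1/12 s, in which the tool goes at most 41.7 mm and 7.16 degrees, less where a joint would pass 70% of its speed; a pose out of reach is approached as far as the arm can. A call with a gripper value outside its range is refused whole. The fingers move at their own pace and stop on an object; the grip force is fixed at half the most. Time passes only in rows, so rows that repeat a pose let the fingers close. It gives the time, the measured TCP pose, the force, the opening and the grip force at its end, in the units of the state.
- ctrl.get_state(): the state, without advancing time (a new reading comes with each control period).
- ctrl.camera(name): name is "scene" or "top" or "wrist"; returns the picture (400x640x3 uint8, blue, green, red); there is no depth.
- ctrl.camera_info(name): a dict with "fx", "fy", "cx", "cy" (pixels), "R" (3x3) and "t" (3): a world point X has camera coordinates R X + t. Camera axes: x right, y down, z forward; pixel columns grow to the right and rows downward; lengths in m; the calibration is good to about 2 mm. A picture is of the moment at which its call begins: read the wrist's pose just before it. camera_info takes no time and is no camera call; for the wrist camera it gives the pose at the moment of the call.
- ctrl.sign_off(): hands the job in; it is judged then, once.
The state is a dict: "time": time; "joints": joint angles; "joint_velocities": joint speeds; "joint_efforts": joint torques, N m; "tool_pos": TCP position; "tcp_rot": TCP orientation; "force": force on the tool from outside, world axes, zero at the start; "wrist_torque": the same for the moment, N m; "width": opening from 0.0 (shut) to 1.0 (fully open); "grasp_force": force on a finger pad.
Only numpy, scipy, OpenCV 4.12 (cv2) and the standard library are available. Lean on these libraries where they do the work, as an engineer would, in place of code of your own. Each camera call takes 0.05 s, during which the arm holds its last target. There are 200 camera calls.

TASK

Clear the red, blue and green paint bottles off the wooden board and stand all three in the grey tray, and only then take the gold-lidded pot from behind them and set it in the middle of the white tile. When the pot is there, put each bottle back, centred on the disc of its own colour. Keep the bottles and the pot upright throughout and leave the mug of brushes alone.

Things in the scene. Friction and masses are not known exactly. Their poses are not given: they have to be found in the camera images.
- red_bottle: red craft paint bottle, loose, about 90 g: straight round body 38 mm in diameter and 90 mm high, then a short shoulder and a narrow white cap (24 mm) up to 112 mm in all. Origin at the centre of its underside, z up. At the start it stands on the red disc; its yaw means nothing.
- blue_bottle: blue craft paint bottle, loose, about 90 g: straight round body 38 mm in diameter and 90 mm high, then a short shoulder and a narrow white cap (24 mm) up to 112 mm in all. Origin at the centre of its underside, z up. At the start it stands on the blue disc; its yaw means nothing.
- green_bottle: green craft paint bottle, loose, about 90 g: straight round body 38 mm in diameter and 90 mm high, then a short shoulder and a narrow white cap (24 mm) up to 112 mm in all. Origin at the centre of its underside, z up. At the start it stands on the green disc; its yaw means nothing.
- red_disc: red flat disc, 58 mm in diameter, 3 mm thick, fixed on top of a round pale wooden board (190 mm in diameter, 12 mm thick); its top is 15 mm above the table. Origin at the centre of its underside, z up. The home of the red bottle. The three disc centres lie in an arc, each 55 mm from where the gold pot stands at the start; neighbouring centres are 67 mm apart.
- blue_disc: blue flat disc, 58 mm in diameter, 3 mm thick, fixed on top of a round pale wooden board (190 mm in diameter, 12 mm thick); its top is 15 mm above the table. Origin at the centre of its underside, z up. The home of the blue bottle. The three disc centres lie in an arc, each 55 mm from where the gold pot stands at the start; neighbouring centres are 67 mm apart.
- green_disc: green flat disc, 58 mm in diameter, 3 mm thick, fixed on top of a round pale wooden board (190 mm in diameter, 12 mm thick); its top is 15 mm above the table. Origin at the centre of its underside, z up. The home of the green bottle. The three disc centres lie in an arc, each 55 mm from where the gold pot stands at the start; neighbouring centres are 67 mm apart.
- gold_pot: small black round pot with a gold (brass) lid, loose, about 70 g, 44 mm in diameter, 34 mm high, straight sided. Origin at the centre of its underside, z up. At the start it stands on the wooden board (top 12 mm above the table) behind the three taller bottles, so that a gripper cannot reach down to it until they are gone.
- tray: shallow grey tray, fixed on the table, 250 mm along its own x, 120 mm along its y, 18 mm high, walls and floor 5 mm thick (the inner floor is 5 mm above the table). Origin at the centre of its underside. Empty at the start, it is the side area; it stands on one side of the board, left or right. Three bottles fit in a row along its x, 70 mm apart.
- tile: round white ceramic tile, fixed on the table, 90 mm in diameter, 6 mm thick, on the other side of the board from the tray. Origin at the centre of its underside, z up. The place for the gold pot.
- mug: white mug holding three paint brushes, loose, a bystander beyond the board: 80 mm in diameter, 95 mm high, brush tips up to 145 mm. Origin at the centre of its underside. To be left alone.

How it is judged:
By the outcome, as a careful person would: the job done as asked, in the order asked, and still so for the second after the job is handed in, with the robot touching nothing.
It also fails if it takes over 134 s, if anything falls off the work surface, if the arm or the gripper's body presses on something with over 40 N, if the wrist force passes 120 N, or if a joint passes its speed limit or range.

## Working session

There is one attempt and no reset: what is moved stays moved. The work goes in short steps, Python scripts to look and compute and a tool call to move; the robot and the scene stay as the last step left them, time stands still between calls to the robot, and variables do not carry over. Pictures are saved under pics/ and viewed, at most 14 in all, crops included, and the job is handed in when it is done.

Besides the shell and the picture viewer there is one more tool, called after "Emit:" by a JSON object that holds its "method" and its "body", one argument or row to a line. move_arm: Moves the arm, as the interface text tells. Its arguments: {"type":"object","properties":{"steps":{"type":"array"}},"required":["steps"]}

```bash
mkdir -p pics
python3 - <<'E'
from plant import ctrl
import cv2,numpy as np
a=ctrl.camera("scene");b=ctrl.camera("top")
cv2.imwrite("pics/s.png",a);cv2.imwrite("pics/t.png",b)
np.set_printoptions(precision=4,suppress=True)
for n in("scene","top","wrist"):print(n,ctrl.camera_info(n))
print(ctrl.get_state())
E
```

```text
scene {'fx': 460.7578030954325, 'fy': 460.7578030954325, 'cx': 312.60015441908376, 'cy': 194.52005213491051, 'R': array([[-0.8582,  0.5131, -0.0116],
       [ 0.3043,  0.4906, -0.8165],
       [-0.4133, -0.7043, -0.5772]]), 't': array([ 0.5055, -0.1486,  1.4285])}
top {'fx': 386.254044525725, 'fy': 386.254044525725, 'cx': 319.04871185978493, 'cy': 195.42000586045205, 'R': array([[-0.0252, -0.9997, -0.0027],
       [-0.9948,  0.0254, -0.099 ],
       [ 0.099 ,  0.0002, -0.9951]]), 't': array([0.0087, 0.563 , 0.8473])}
wrist {'fx': 311.14290432327067, 'fy': 311.14290432327067, 'cx': 320.60980630899763, 'cy': 199.46753440487183, 'R': array([[ 0.384 ,  0.9233, -0.0006],
       [ 0.8757, -0.364 ,  0.3173],
       [ 0.2927, -0.1224, -0.9483]]), 't': array([-0.5488, -0.04  ,  0.3809])}
{'time': 0.1, 'joints': array([ 1.0924,  0.3512,  1.6523, -0.    ,  1.1391, -0.0846]), 'joint_velocities': array([ 0.0022, -0.002 , -0.0016,  0.0001,  0.0015, -0.0005]), 'joint_efforts': array([  0.    , -50.6827, -29.1873,  -0.0001,   0.0026,   0.0001]), 'tool_pos': array([0.211 , 0.5078, 0.4042]), 'tcp_rot': array([-0.6146, -3.0806,  0.0016]), 'force': array([ 0.325 ,  0.4822, -0.1833]), 'wrist_torque': array([ 0.008 , -0.0493,  0.0134]), 'grasp_force': 0.0, 'width': 0.9980392338850171}
```

View pics/t.png

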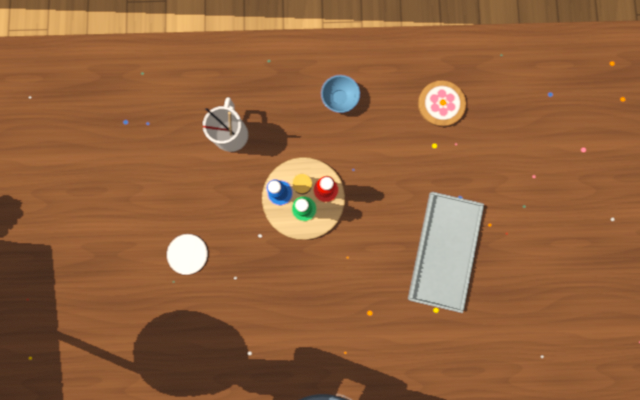

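View pics/s.png

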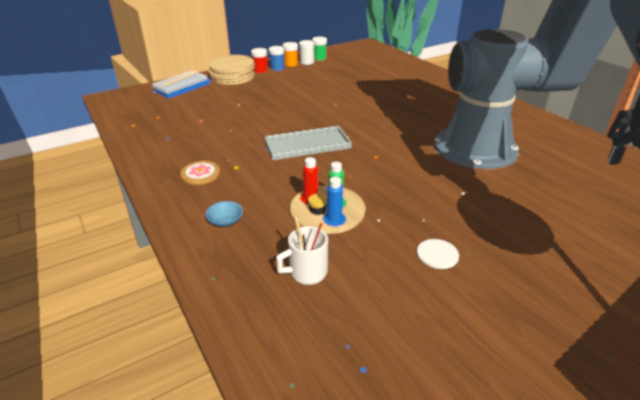

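The top view shows the caps at about blue (274,187), red (327,184) and green (302,206), the pot lid at (302,183), the tile at (187,254), the tray around (446,252) and the mug at (225,130). The scene view agrees: the green bottle is on the robot side and the mug is on the far left side.

```bash
cat > h.py <<'E'
from plant import ctrl
import cv2,numpy as np
np.set_printoptions(precision=4,suppress=True)
def ray(n,p,I=None):
    I=I or ctrl.camera_info(n);R=np.array(I["R"]);t=np.array(I["t"])
    d=R.T@np.array([(p[0]-I["cx"])/I["fx"],(p[1]-I["cy"])/I["fy"],1]);return -R.T@t,d
def plane(n,p,z,I=None):
    c,d=ray(n,p,I);return (c+d*(z-c[2])/d[2])
def blobs(m,box,amin=15):
    x0,y0,x1,y1=box;k=np.zeros(m.shape,np.uint8);k[y0:y1,x0:x1]=m[y0:y1,x0:x1]
    n,l,s,c=cv2.connectedComponentsWithStats(k.astype(np.uint8))
    return [(s[i,4],c[i],(l==i).astype(np.uint8)) for i in range(1,n) if s[i,4]>=amin]
def tri(p,q):
    c1,d1=ray("top",p);c2,d2=ray("scene",q);d1/=np.linalg.norm(d1);d2/=np.linalg.norm(d2)
    s=np.linalg.lstsq(np.c_[d1,-d2],c2-c1,rcond=None)[0];a=c1+s[0]*d1;b=c2+s[1]*d2
    return (a+b)/2,np.linalg.norm(a-b)
E
python3 - <<'E'
from h import *
b=cv2.imread("pics/t.png");a=cv2.imread("pics/s.png")
def masks(im):
    h=cv2.cvtColor(im,cv2.COLOR_BGR2HSV);H,S,V=[h[...,i].astype(int) for i in range(3)]
    return dict(white=(S<60)&(V>170),red=((H<6)|(H>174))&(S>190)&(V>90),blue=(H>100)&(H<125)&(S>150)&(V>80),green=(H>50)&(H<90)&(S>120)&(V>60),gold=(H>17)&(H<28)&(S>160)&(V>140),grey=(S<50)&(V>90)&(V<215))
m=masks(b)
for k,z,box in[("white",.127,(260,155,350,240)),("white",.006,(160,230,215,280)),("gold",.046,(285,170,318,200)),("red",.08,(260,155,350,240)),("blue",.08,(260,155,350,240)),("green",.08,(260,155,350,240))]:
    for A,c,_ in blobs(m[k],box): print("top",k,A,c,plane("top",c,z))
for A,c,l in blobs(m["grey"],(395,180,500,325),300):
    r=cv2.minAreaRect(cv2.findContours(l,0,1)[0][0]);bx=cv2.boxPoints(r);print("tray",A,r);print(np.array([plane("top",p,.018) for p in bx]),plane("top",r[0],.018))
h=cv2.cvtColor(b,cv2.COLOR_BGR2HSV).astype(int)
wood=(h[...,2]>150)&(h[...,0]<25)&(h[...,0]>5)
for A,c,l in blobs(wood|m["blue"]|m["red"]|m["green"]|m["white"]|m["gold"],(255,150,352,245),1000):
    e=cv2.minEnclosingCircle(cv2.findContours(l,0,1)[0][0]);print("board",A,e,plane("top",e[0],.012))
m=masks(a)
for k,box in[("white",(295,150,350,195)),("red",(295,150,350,230)),("blue",(315,170,350,230)),("gold",(300,190,330,215))]:
    for A,c,_ in blobs(m[k],box): print("scene",k,A,c,plane("scene",c,.117))
for A,c,_ in blobs(m["white"],(405,230,470,280),100):print("scene tile",A,c,plane("scene",c,.006))
E
```

```text
top white 124 [326.5 183. ] [ 0.5779 -0.0212  0.127 ]
top white 190 [273.1263 188.3105] [0.5699 0.0865 0.127 ]
top white 131 [301.1603 204.7023] [0.5354 0.0308 0.127 ]
top white 1292 [186.4969 253.9002] [0.4384 0.3014 0.006 ]
top gold 253 [301.9921 183.3874] [0.5891 0.0318 0.046 ]
top red 259 [324.9884 192.2471] [ 0.5643 -0.0184  0.08  ]
top blue 278 [281.3489 194.2518] [0.5624 0.0747 0.08  ]
top green 261 [304.977  210.4023] [0.5267 0.0251 0.08  ]
tray 6254 ((446.19232177734375, 251.0384521484375), (56.87367248535156, 113.74734497070312), 11.309932708740234)
[[ 0.322  -0.1959  0.018 ]
 [ 0.5708 -0.259   0.018 ]
 [ 0.5419 -0.385   0.018 ]
 [ 0.2947 -0.3186  0.018 ]] [ 0.4306 -0.2893  0.018 ]
board 5797 ((303.0, 197.0), 67.17896270751953) [0.5619 0.0316 0.012 ]
scene white 105 [306.3429 151.4857] [ 0.561  -0.0755  0.117 ]
scene white 91 [309.989  161.6703] [ 0.5787 -0.0272  0.117 ]
scene white 100 [336.06 166.54] [0.5365 0.026  0.117 ]
scene white 108 [335.1019 181.9167] [0.5753 0.0812 0.117 ]
scene red 426 [309.4131 182.4624] [0.627  0.0518 0.117 ]
scene blue 551 [334.2033 206.8802] [0.6297 0.1609 0.117 ]
scene gold 160 [315.95   201.2125] [0.6523 0.1227 0.117 ]
scene tile 976 [437.624  253.3125] [0.4457 0.3035 0.006 ]
```

Emit:
{"method": "move_arm", "body": {
  "steps": [
    [8.5,-3.3,-2.0,0,-0.04],
    [8.5,-6.6,-4.0,0,-0.08],
    [8.5,-9.9,-6.0,0,-0.12],
    [8.5,-13.2,-8.0,0,-0.16],
    [8.5,-16.5,-10.0,0,-0.2],
    [8.5,-19.8,-12.0,0,-0.24],
    [8.5,-23.1,-14.0,0,-0.28],
    [8.5,-26.4,-16.0,0,-0.32],
    [8.5,-29.7,-18.0,0,-0.36],
    [8.5,-33.0,-20.0,0,-0.394]
  ]
}}

```text
time: 0.93
tool_pos: [0.4397, 0.1948, 0.4046]
tcp_rot: [0.003, -3.141, 0.0]
force: [0.5, 0.7, -0.4]
width: 0.993
grasp_force: 0.0
```

```bash
cat >> h.py <<'E'
from scipy.spatial.transform import Rotation as Ro
def rel(x,y,z,ydir=None):
    "tool-frame shift (cm) and turn to bring the grasp point to x,y,z with tool y at angle ydir (deg)"
    s=ctrl.get_state();R=Ro.from_rotvec(s["tcp_rot"]).as_matrix()
    d=R.T@(np.array([x,y,z+.155])-s["tool_pos"])*100
    a=0 if ydir is None else (lambda v:np.arctan2(v[1],v[0]))(R.T@[np.cos(np.radians(ydir)),np.sin(np.radians(ydir)),0])-np.pi/2
    a=(a+np.pi/2)%np.pi-np.pi/2
    print("t%.2f"%s["time"],"tcp",s["tool_pos"],"ydir",np.degrees(np.arctan2(R[1,1],R[0,1])).round(2),"tilt",R[2,2].round(5),"shift",d.round(2),"turn",round(a,3),"w",s["width"],"F",s["force"],"g",s["grasp_force"])
E
python3 -c "
from h import *
rel(.52,.031,.25,90)"
```

```text
t0.93 tcp [0.4397 0.1948 0.4046] ydir 90.13 tilt -1.0 shift [ -7.99 -16.4   -0.04] turn 0.002 w 0.992841824387837 F [ 0.4896  0.656  -0.4285] g 0.0
```

Emit:
{"method": "move_arm", "body": {
  "steps": [
    [8.5,-1.6,-3.3,0,0],
    [8.5,-3.2,-6.6,0,0],
    [8.5,-4.8,-9.9,0,0],
    [8.5,-6.4,-13.2,0,0],
    [8.5,-8.0,-16.4,0,0],
    [8.5,-8.0,-16.4,0,0],
    [5.8,-8.0,-16.4,0,0],
    [5.8,-8.0,-16.4,0,0]
  ]
}}

```text
time: 1.6
tool_pos: [0.5188, 0.0328, 0.4044]
tcp_rot: [-0.0, -3.141, -0.0]
force: [0.2, -0.6, -0.5]
width: 0.742
grasp_force: 0.0
```

Run:
```python
from h import *
rel(.52,.031,.25,90)
I=ctrl.camera_info("wrist");im=ctrl.camera("wrist");cv2.imwrite("pics/w1.png",im)
import pickle;pickle.dump(I,open("w1.pkl","wb"))
```

```text
t1.60 tcp [0.5188 0.0328 0.4044] ydir 89.99 tilt -1.0 shift [-0.12 -0.18 -0.06] turn -0.0 w 0.742366374102518 F [ 0.1858 -0.5956 -0.4615] g 0.0
```

View pics/w1.png

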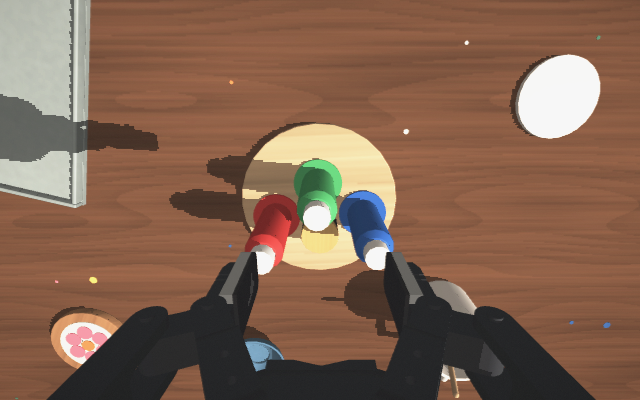

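The wrist view shows the board from above. The cap tops are at red (263,260), green (316,216) and blue (377,257), the pot lid is at (320,238), the tile is at (558,96) and the tray is at the left edge.

Run:
```python
from h import *
import pickle;I=pickle.load(open("w1.pkl","rb"));im=cv2.imread("pics/w1.png")
h=cv2.cvtColor(im,cv2.COLOR_BGR2HSV).astype(int);H,S,V=h[...,0],h[...,1],h[...,2]
w=(S<40)&(V>170)
for A,c,_ in blobs(w,(245,195,395,275),60): print("cap",A,c,plane("",c,.127,I))
for A,c,l in blobs(w,(500,40,620,150),500):
    e=cv2.fitEllipse(cv2.findContours(l,0,1)[0][0]);print("tile",e,plane("",e[0],.006,I))
wood=(V>130)&(H<100)|(S>170)&(V>80)&((H>50)|(H<4))|w
m=wood.astype(np.uint8)
# board from colours
b=((H>12)&(H<26)&(V>190)).astype(np.uint8)
for A,c,l in blobs(b,(230,110,410,280),300):
    print("board",A,cv2.boundingRect(l))
for n,k in(("red",(((H<4)|(H>176))&(S>150))),("green",(H>50)&(H<80)&(S>100)),("blue",(H>100)&(H<125)&(S>120))):
    for A,c,l in blobs(k,(235,120,405,262),200): 
        x,y,ww,hh=cv2.boundingRect(l);print(n,A,c,(x,y,ww,hh))
```

```text
cap 590 [317.     217.0034] [0.534  0.0295 0.127 ]
cap 435 [376.5494 256.8184] [0.5722 0.0824 0.127 ]
cap 401 [264.818  259.8229] [ 0.5751 -0.0173  0.127 ]
tile ((558.5260009765625, 96.07774353027344), (71.56552124023438, 90.99407958984375), 42.6436882019043) [0.4365 0.2998 0.006 ]
board 5570 (253, 124, 143, 105)
board 2360 (282, 224, 77, 46)
red 2144 [273.3503 223.1898] (245, 195, 55, 67)
green 1876 [317.6519 184.7921] (295, 160, 47, 64)
blue 2147 [364.7075 219.5286] (340, 191, 53, 71)
```

Emit:
{"method": "move_arm", "body": {
  "steps": [
    [5.8,-1.5,-0.1,0,0],
    [5.8,-1.5,-0.1,4,0],
    [5.8,-1.5,-0.1,8,0],
    [5.8,-1.5,-0.1,11,0],
    [5.8,-1.5,-0.1,14,0],
    [5.8,-1.5,-0.1,16.4,0],
    [5.8,-1.5,-0.1,16.4,0],
    [3,-1.5,-0.1,16.4,0],
    [3,-1.5,-0.1,16.4,0],
    [3,-1.5,-0.1,16.4,0]
  ]
}}

```text
time: 2.48
tool_pos: [0.5345, 0.032, 0.2425]
tcp_rot: [-0.001, 3.139, -0.0]
force: [0.5, 0.5, -1.2]
width: 0.427
grasp_force: 59.7
```

```bash
python3 -c "
from h import *
rel(.5345,.03,.085,90)
rel(.4306+.0677,-.2893-.0177,.2,75.3)"
```

```text
t2.48 tcp [0.5345 0.032  0.2425] ydir 90.04 tilt -1.0 shift [-0.   -0.2   0.25] turn 0.001 w 0.4268505435312751 F [ 0.5363  0.4967 -1.1895] g 59.69129792880267
t2.48 tcp [0.5345 0.032  0.2425] ydir 90.04 tilt -1.0 shift [  3.61 -33.9  -11.26] turn 0.257 w 0.4268505435312751 F [ 0.5363  0.4967 -1.1895] g 59.69129792880267
```

Emit:
{"method": "move_arm", "body": {
  "steps": [
    [3,0,0,-3,0],
    [3,0,0,-6.5,0],
    [3,0,0,-10,0],
    [3,0,0,-13,0],
    [3,2,-3.4,-13,0.04],
    [3,4,-6.8,-13,0.08],
    [3,6,-10.2,-13,0.12],
    [3,8,-13.6,-13,0.16],
    [3,10,-17,-13,0.2],
    [3,12,-20.4,-13,0.257]
  ]
}}

```text
time: 3.32
tool_pos: [0.4127, -0.1735, 0.3722]
tcp_rot: [0.404, 3.113, -0.002]
force: [1.3, -0.4, -0.8]
width: 0.43
grasp_force: 60.2
```

```bash
python3 -c "
from h import *
rel(.363,-.2716,.0775,75.3)"
```

```text
t3.32 tcp [ 0.4127 -0.1735  0.3722] ydir 75.21 tilt -1.0 shift [  2.34 -10.75  13.97] turn -0.002 w 0.4300463821751504 F [ 1.2924 -0.375  -0.8426] g 60.21218743175268
```

Emit:
{"method": "move_arm", "body": {
  "steps": [
    [3,0.8,-3.6,0,0],
    [3,1.6,-7.2,0,0],
    [3,2.3,-10.7,0,0],
    [3,2.3,-10.7,4,0],
    [3,2.3,-10.7,8,0],
    [3,2.3,-10.7,11,0],
    [3,2.3,-10.7,13,0],
    [3,2.3,-10.7,13.8,0],
    [3,2.3,-10.7,13.8,0],
    [3,2.3,-10.7,13.8,0]
  ]
}}

```text
time: 4.15
tool_pos: [0.3651, -0.2704, 0.2339]
tcp_rot: [0.402, 3.114, -0.002]
force: [-0.0, -0.0, -0.7]
width: 0.431
grasp_force: 60.4
```

```bash
python3 -c "
from h import *
rel(.363,-.2716,.0775,75.3)"
```

```text
t4.15 tcp [ 0.3651 -0.2704  0.2339] ydir 75.29 tilt -1.0 shift [ 0.17 -0.17  0.14] turn -0.0 w 0.4311612101303061 F [-0.038  -0.0391 -0.6819] g 60.44301808113232
```

Emit:
{"method": "move_arm", "body": {
  "steps": [
    [3,0,0,0.1,0],
    [6.2,0,0,0.1,0],
    [6.2,0,0,0.1,0],
    [6.2,0,0,0.1,0],
    [6.2,0,0,-4,0],
    [6.2,0,0,-8,0],
    [6.2,0,0,-12,0],
    [6.2,-1.6,3.3,-14,0],
    [6.2,-3.2,6.6,-14,0],
    [6.2,-4.8,9.9,-14,0]
  ]
}}

```text
time: 4.98
tool_pos: [0.4369, -0.1856, 0.3747]
tcp_rot: [0.404, 3.112, -0.002]
force: [0.5, -0.6, -1.0]
width: 0.723
grasp_force: 0.0
```

```bash
python3 -c "
from h import *
rel(.577,-.0215,.085,75.3)"
```

```text
t4.98 tcp [ 0.4369 -0.1856  0.3747] ydir 75.19 tilt -0.99999 shift [-9.3  19.46 13.49] turn -0.002 w 0.7227620377320737 F [ 0.5407 -0.6133 -0.9712] g 0.0
```

Emit:
{"method": "move_arm", "body": {
  "steps": [
    [6.2,-1.9,3.9,0,0],
    [6.2,-3.8,7.8,0,0],
    [6.2,-5.7,11.7,0,0],
    [6.2,-7.6,15.6,0,0],
    [6.2,-9.3,19.3,0,0],
    [6.2,-9.3,19.3,0,0],
    [6.2,-9.3,19.3,4,0],
    [6.2,-9.3,19.3,8,0],
    [6.2,-9.3,19.3,11.5,0],
    [6.2,-9.3,19.3,13.2,0]
  ]
}}

```text
time: 5.82
tool_pos: [0.5738, -0.0233, 0.2368]
tcp_rot: [-0.401, -3.111, 0.0]
force: [0.7, -0.2, -0.3]
width: 0.724
grasp_force: 0.0
```

Emit:
{"method": "move_arm", "body": {
  "steps": [
    [6.2,0,0,0,0],
    [3,0,0,0,0],
    [3,0,0,0,0],
    [3,0,0,0,0],
    [3,0,0,0,0]
  ]
}}

```text
time: 6.23
tool_pos: [0.5757, -0.0236, 0.2425]
tcp_rot: [0.402, 3.113, -0.0]
force: [0.0, -0.4, 5.9]
width: 0.428
grasp_force: 60.3
```

```bash
python3 -c "
from h import *
rel(.577,-.0215,.085,75.3)
rel(.4306,-.2893,.085,75.3)"
```

```text
t6.23 tcp [ 0.5757 -0.0236  0.2425] ydir 75.28 tilt -1.0 shift [-0.08  0.23  0.25] turn -0.0 w 0.42804045967244553 F [ 0.0429 -0.3886  5.9101] g 60.2852253994206
t6.23 tcp [ 0.5757 -0.0236  0.2425] ydir 75.28 tilt -1.0 shift [  7.28 -29.39   0.22] turn -0.0 w 0.42804045967244553 F [ 0.0429 -0.3886  5.9101] g 60.2852253994206
```

Emit:
{"method": "move_arm", "body": {
  "steps": [
    [3,0,0,-3,0],
    [3,0,0,-6.5,0],
    [3,0,0,-10,0],
    [3,0,0,-13,0],
    [3,0.9,-3.7,-13,0],
    [3,1.8,-7.4,-13,0],
    [3,2.7,-11.1,-13,0],
    [3,3.6,-14.8,-13,0],
    [3,4.5,-18.5,-13,0],
    [3,5.4,-22.2,-13,0]
  ]
}}

```text
time: 7.07
tool_pos: [0.4653, -0.2257, 0.3716]
tcp_rot: [0.402, 3.114, -0.001]
force: [0.0, -0.2, -1.9]
width: 0.433
grasp_force: 60.5
```

Emit:
{"method": "move_arm", "body": {
  "steps": [
    [3,0.9,-3.6,0,0],
    [3,1.9,-7.2,0,0],
    [3,1.9,-7.2,0,0],
    [3,1.9,-7.2,4,0],
    [3,1.9,-7.2,8,0],
    [3,1.9,-7.2,11,0],
    [3,1.9,-7.2,13,0],
    [3,1.9,-7.2,13.9,0],
    [3,1.9,-7.2,13.9,0],
    [3,1.9,-7.2,13.9,0]
  ]
}}

```text
time: 7.9
tool_pos: [0.4303, -0.2892, 0.2325]
tcp_rot: [0.402, 3.115, -0.001]
force: [0.3, -0.4, -1.6]
width: 0.432
grasp_force: 60.9
```

```bash
python3 -c "
from h import *
rel(.4306,-.2893,.0775,75.3)
rel(.573,.0835,.0875,75.3)"
```

```text
t7.90 tcp [ 0.4303 -0.2892  0.2325] ydir 75.3 tilt -1.0 shift [-0.03 -0.    0.  ] turn 0.0 w 0.43188354301601356 F [ 0.2737 -0.4116 -1.6203] g 60.85833195364103
t7.90 tcp [ 0.4303 -0.2892  0.2325] ydir 75.3 tilt -1.0 shift [-4.35 39.67 -1.01] turn 0.0 w 0.43188354301601356 F [ 0.2737 -0.4116 -1.6203] g 60.85833195364103
```

Emit:
{"method": "move_arm", "body": {
  "steps": [
    [6.2,0,0,0,0],
    [6.2,0,0,0,0],
    [6.2,0,0,0,0],
    [6.2,0,0,-4,0],
    [6.2,0,0,-8,0],
    [6.2,0,0,-12,0],
    [6.2,-0.4,3.9,-14,0],
    [6.2,-0.8,7.8,-14,0],
    [6.2,-1.2,11.7,-14,0],
    [6.2,-1.6,15.6,-14,0]
  ]
}}

```text
time: 8.73
tool_pos: [0.4852, -0.1409, 0.3727]
tcp_rot: [0.403, 3.114, -0.001]
force: [0.7, -0.3, 0.4]
width: 0.725
grasp_force: 0.0
```

Emit:
{"method": "move_arm", "body": {
  "steps": [
    [6.2,-0.4,3.9,0,0],
    [6.2,-0.8,7.8,0,0],
    [6.2,-1.2,11.7,0,0],
    [6.2,-1.6,15.6,0,0],
    [6.2,-2.2,19.5,0,0],
    [6.2,-2.8,24.1,0,0],
    [6.2,-2.8,24.1,0,0],
    [6.2,-2.8,24.1,4,0],
    [6.2,-2.8,24.1,8,0],
    [6.2,-2.8,24.1,10,0]
  ]
}}

```text
time: 9.57
tool_pos: [0.5721, 0.0836, 0.2681]
tcp_rot: [-0.401, -3.112, 0.001]
force: [0.0, 0.3, 0.3]
width: 0.731
grasp_force: 0.0
```

```bash
python3 -c "
from h import *
rel(.573,.0835,.0875,75.3)"
```

```text
t9.57 tcp [0.5721 0.0836 0.2681] ydir 75.32 tilt -0.99999 shift [-0.1   0.01  2.56] turn 0.0 w 0.7310168172017639 F [0.0284 0.3483 0.3074] g 0.0
```

Emit:
{"method": "move_arm", "body": {
  "steps": [
    [6.2,0,0,1.5,0],
    [6.2,0,0,3,0],
    [6.2,0,0,3,0],
    [6.2,0,0,3,0],
    [3,0,0,3,0],
    [3,0,0,3,0],
    [3,0,0,3,0],
    [3,0,0,3,0]
  ]
}}

```text
time: 10.23
tool_pos: [0.5737, 0.0836, 0.2431]
tcp_rot: [0.402, 3.114, 0.001]
force: [-0.5, 0.5, 6.5]
width: 0.426
grasp_force: 59.9
```

```bash
python3 -c "
from h import *
rel(.573,.0835,.0875,75.3)
rel(.4306+.0677,-.2893-.0177,.0775,75.3)"
```

```text
t10.23 tcp [0.5737 0.0836 0.2431] ydir 75.29 tilt -1.0 shift [ 0.06 -0.02  0.06] turn -0.0 w 0.4263758850388088 F [-0.4571  0.4878  6.4525] g 59.899358883239984
t10.23 tcp [0.5737 0.0836 0.2431] ydir 75.29 tilt -1.0 shift [ -2.63 -39.69   1.04] turn -0.0 w 0.4263758850388088 F [-0.4571  0.4878  6.4525] g 59.899358883239984
```

Emit:
{"method": "move_arm", "body": {
  "steps": [
    [3,0,0,-3,0],
    [3,0,0,-6.5,0],
    [3,0,0,-10,0],
    [3,0,0,-13,0],
    [3,-0.2,-3.6,-13,0],
    [3,-0.4,-7.3,-13,0],
    [3,-0.7,-11,-13,0],
    [3,-1.0,-14.8,-13,0],
    [3,-1.2,-18.5,-13,0],
    [3,-1.5,-22.2,-13,0]
  ]
}}

```text
time: 11.07
tool_pos: [0.5306, -0.1366, 0.3724]
tcp_rot: [0.402, 3.115, -0.0]
force: [0.2, -0.2, -1.8]
width: 0.428
grasp_force: 60.4
```

Emit:
{"method": "move_arm", "body": {
  "steps": [
    [3,-0.3,-3.6,0,0],
    [3,-0.6,-7.2,0,0],
    [3,-0.8,-10.8,0,0],
    [3,-1.0,-14.4,0,0],
    [3,-1.1,-17.5,0,0],
    [3,-1.1,-17.5,0,0],
    [3,-1.1,-17.5,4,0],
    [3,-1.1,-17.5,8,0],
    [3,-1.1,-17.5,11,0],
    [3,-1.1,-17.5,13,0]
  ]
}}

```text
time: 11.9
tool_pos: [0.4969, -0.3064, 0.2391]
tcp_rot: [-0.402, -3.113, -0.002]
force: [0.5, 1.1, -1.4]
width: 0.429
grasp_force: 60.4
```

Emit:
{"method": "move_arm", "body": {
  "steps": [
    [3,0,0,0.5,0],
    [3,0,0,0.9,0],
    [3,0,0,0.9,0],
    [6.2,0,0,0.9,0],
    [6.2,0,0,0.9,0],
    [6.2,0,0,0.9,0],
    [8.5,0,0,-3,0],
    [8.5,0,0,-7,0],
    [8.5,0,0,-11,0],
    [8.5,0,0,-13,0]
  ]
}}

```text
time: 12.73
tool_pos: [0.498, -0.3072, 0.3772]
tcp_rot: [0.401, 3.11, -0.005]
force: [1.7, 0.3, 0.2]
width: 0.998
grasp_force: 0.0
```

Run:
```python
from h import *
cv2.imwrite("pics/t2.png",ctrl.camera("top"));cv2.imwrite("pics/t2c.png",cv2.resize(cv2.imread("pics/t2.png")[140:320,220:520],None,fx=2.5,fy=2.5))
rel(.53,.031,.2,75.3)
```

```text
t12.78 tcp [ 0.4983 -0.3075  0.3795] ydir 75.29 tilt -0.99995 shift [ 5.55 33.55  2.27] turn -0.0 w 0.9911734435938803 F [ 1.8605 -0.4834  3.1503] g 0.0
```

View pics/t2c.png

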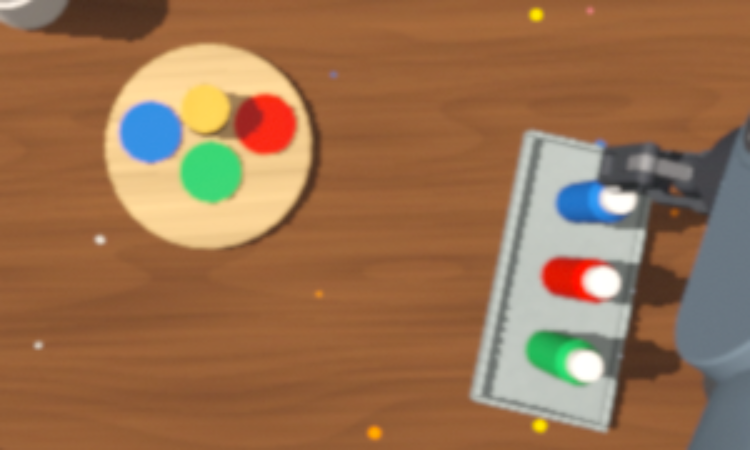

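The crop shows all three bottles upright in the tray and the bare discs at crop pixels blue (150,132), red (265,124) and green (211,171). The pot is at (205,109). Next I'll refine these with the wrist camera.

Emit:
{"method": "move_arm", "body": {
  "steps": [
    [8.5,0.6,3.6,0,0],
    [8.5,1.2,7.2,0,0],
    [8.5,1.8,10.8,0,0],
    [8.5,2.4,14.4,0,0],
    [8.5,3.0,18,0,0],
    [8.5,3.6,21.6,0,0],
    [8.5,4.2,25.2,0,0],
    [8.5,4.8,28.8,0,0],
    [8.5,5.5,33.5,0,0],
    [8.5,5.5,33.5,0,0]
  ]
}}

```text
time: 13.62
tool_pos: [0.5294, 0.0356, 0.372]
tcp_rot: [0.397, 3.116, 0.002]
force: [0.6, 0.4, 0.0]
width: 0.997
grasp_force: 0.0
```

Emit:
{"method": "move_arm", "body": {
  "steps": [
    [8.5,0,0,0,0],
    [8.5,0,0,0,0],
    [8.5,0,0,0,0]
  ]
}}

```text
time: 13.87
tool_pos: [0.5295, 0.0299, 0.3717]
tcp_rot: [0.404, 3.115, -0.0]
force: [-0.2, -0.0, -0.8]
width: 0.996
grasp_force: 0.0
```

```bash
cat > m.py <<'E'
from h import *
I=ctrl.camera_info("wrist");w=ctrl.camera("wrist");t=ctrl.camera("top");cv2.imwrite("pics/w2.png",w)
T=ctrl.camera_info("top")
for nm,im,J in(("wrist",w,I),("top",t,T)):
    h=cv2.cvtColor(im,cv2.COLOR_BGR2HSV).astype(int);H,S,V=h[...,0],h[...,1],h[...,2]
    for n,k,z in(("red",((H<5)|(H>175))&(S>170),.015),("green",(H>50)&(H<80)&(S>120),.015),("blue",(H>98)&(H<125)&(S>140),.015),("gold",(H>17)&(H<30)&(S>130)&(V>120),.046),("white",(S<40)&(V>170),.006)):
        for A,c,l in blobs(k,(0,0,640,400),200):
            c=max(cv2.findContours(l,0,1)[0],key=cv2.contourArea);e=cv2.fitEllipse(cv2.convexHull(c));P=plane("",e[0],z,J)
            if .4<P[0]<.65 and -.1<P[1]<.4: print(nm,n,A,np.array(e[0]).round(1),np.array(e[1]).round(1),P)
E
python3 m.py; python3 -c "
from h import *
rel(.589,.031,.04,75.3)"
```

```text
wrist red 863 [287.8 226.7] [45.6 49.6] [ 0.5769 -0.0219  0.015 ]
wrist green 2097 [321.6 180.4] [50.5 52.3] [0.534  0.0292 0.015 ]
wrist blue 1993 [378.1 200.7] [48.4 52.2] [0.5725 0.0838 0.015 ]
wrist white 4959 [572.9  11.2] [ 86.9 113.1] [0.4373 0.3001 0.006 ]
top white 1247 [186.8 253.8] [39.  40.4] [0.4385 0.3008 0.006 ]
top white 281 [240.2 261.2] [23.4 25.8] [0.4187 0.1783 0.006 ]
t13.97 tcp [0.5295 0.0297 0.3717] ydir 75.19 tilt -1.0 shift [-5.72  1.65 17.67] turn -0.002 w 0.9959061128839701 F [ 0.2747 -0.0592 -0.4854] g 0.0
```

View pics/w2.png

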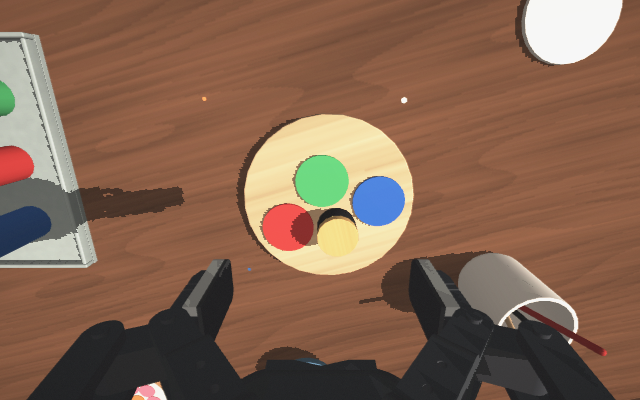

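The wrist view shows the three discs at red (288,227), green (322,180) and blue (378,201), with the pot lid at (338,238). Their spacings match the stated 67 mm and 55 mm. The pot is now free to take.

Emit:
{"method": "move_arm", "body": {
  "steps": [
    [7,-2.8,0.8,2,0],
    [7,-5.7,1.7,4,0],
    [7,-5.7,1.7,7,0],
    [7,-5.7,1.7,10,0],
    [7,-5.7,1.7,13,0],
    [7,-5.7,1.7,15,0],
    [7,-5.7,1.7,16.2,0],
    [7,-5.7,1.7,17,0],
    [7,-5.7,1.7,17.6,0],
    [7,-5.7,1.7,18,0]
  ]
}}

```text
time: 14.8
tool_pos: [0.5893, 0.0325, 0.192]
tcp_rot: [0.403, 3.115, 0.0]
force: [-0.2, 0.6, 0.9]
width: 0.826
grasp_force: 0.0
```

Emit:
{"method": "move_arm", "body": {
  "steps": [
    [7,0,0,0.2,0],
    [7,0,0,0.2,0],
    [3.5,0,0,0.2,0],
    [3.5,0,0,0.2,0],
    [3.5,0,0,0.2,0],
    [3.5,0,0,0.2,0]
  ]
}}

```text
time: 15.3
tool_pos: [0.5893, 0.033, 0.1907]
tcp_rot: [0.402, 3.114, 0.0]
force: [-0.8, -0.1, 4.3]
width: 0.499
grasp_force: 60.7
```

```bash
python3 -c "
from h import *
rel(.589,.0316,.034,75.3)
rel(.438,.3005,.034,75.3)"
```

```text
t15.30 tcp [0.5893 0.033  0.1907] ydir 75.29 tilt -1.0 shift [-0.01 -0.14  0.17] turn -0.0 w 0.499017892818388 F [-0.7849 -0.1386  4.2904] g 60.72161078453064
t15.30 tcp [0.5893 0.033  0.1907] ydir 75.29 tilt -1.0 shift [21.42 22.04  0.15] turn -0.0 w 0.499017892818388 F [-0.7849 -0.1386  4.2904] g 60.72161078453064
```

Emit:
{"method": "move_arm", "body": {
  "steps": [
    [3.5,0,0,-2,0],
    [3.5,0,0,-5,0],
    [3.5,0,0,-8,0],
    [3.5,2.4,2.4,-8,0],
    [3.5,4.8,4.8,-8,0],
    [3.5,7.2,7.2,-8,0],
    [3.5,9.6,9.7,-8,0],
    [3.5,12,12.2,-8,0],
    [3.5,14.4,14.7,-8,0],
    [3.5,16.8,17.2,-8,0]
  ]
}}

```text
time: 16.13
tool_pos: [0.4691, 0.2432, 0.2702]
tcp_rot: [0.402, 3.115, 0.001]
force: [0.5, -0.8, -0.7]
width: 0.497
grasp_force: 60.9
```

Emit:
{"method": "move_arm", "body": {
  "steps": [
    [3.5,2.3,2.4,0,0],
    [3.5,4.6,4.8,0,0],
    [3.5,4.6,4.8,0,0],
    [3.5,4.6,4.8,2,0],
    [3.5,4.6,4.8,4,0],
    [3.5,4.6,4.8,6,0],
    [3.5,4.6,4.8,7,0],
    [3.5,4.6,4.8,7.8,0],
    [3.5,4.6,4.8,8,0],
    [3.5,4.6,4.8,8,0]
  ]
}}

```text
time: 16.97
tool_pos: [0.4381, 0.3, 0.1898]
tcp_rot: [0.403, 3.116, -0.0]
force: [-1.0, 0.5, 0.3]
width: 0.495
grasp_force: 61.0
```

```bash
python3 -c "
from h import *
rel(.438,.3005,.034,75.3)"
```

```text
t16.97 tcp [0.4381 0.3    0.1898] ydir 75.28 tilt -1.0 shift [0.02 0.05 0.08] turn -0.0 w 0.49455363171927313 F [-0.9677  0.5108  0.3481] g 60.97965806722641
```

Emit:
{"method": "move_arm", "body": {
  "steps": [
    [3.5,0,0,0.3,0],
    [3.5,0,0,0.45,0],
    [3.5,0,0,0.45,0],
    [6.8,0,0,0.45,0],
    [6.8,0,0,0.45,0],
    [6.8,0,0,0.45,0],
    [6.8,0,0,-2.5,0],
    [6.8,0,0,-6.5,0],
    [6.8,0,0,-10.5,0],
    [6.8,0,0,-14.5,0]
  ]
}}

```text
time: 17.8
tool_pos: [0.4375, 0.2999, 0.3365]
tcp_rot: [-0.402, -3.115, 0.0]
force: [0.8, -0.4, -0.3]
width: 0.795
grasp_force: 0.0
```

Emit:
{"method": "move_arm", "body": {
  "steps": [
    [6.2,0,-3.9,-3,0],
    [6.2,0,-7.8,-3.5,0],
    [6.2,0,-11.7,-3.5,0],
    [6.2,0,-15.6,-3.5,0],
    [6.2,0,-19.5,-3.5,0],
    [6.2,0,-23.4,-3.5,0],
    [6.2,0,-27.3,-3.5,0],
    [6.2,0,-31.2,-3.5,0],
    [6.2,0,-35.1,-3.5,0],
    [6.2,0,-39,-3.5,0]
  ]
}}

```text
time: 18.63
tool_pos: [0.3378, -0.0786, 0.3701]
tcp_rot: [0.402, 3.115, -0.0]
force: [2.3, -0.5, -0.4]
width: 0.727
grasp_force: 0.0
```

Run:
```python
from h import *
t=ctrl.camera("top");cv2.imwrite("pics/t3.png",t);cv2.imwrite("pics/t3c.png",cv2.resize(t[150:330,150:410],None,fx=2.5,fy=2.5))
h=cv2.cvtColor(t,cv2.COLOR_BGR2HSV).astype(int);H,S,V=h[...,0],h[...,1],h[...,2]
for A,c,l in blobs((H>17)&(H<30)&(S>130)&(V>120),(150,220,225,290),60):print("pot",A,c,plane("top",c,.040))
rel(.4303,-.2892,.0785,75.3)
```

```text
pot 277 [182.9783 254.1336] [0.4395 0.2975 0.04  ]
t18.68 tcp [ 0.3367 -0.0837  0.3701] ydir 75.05 tilt -1.0 shift [-14.32 -17.42  13.7 ] turn -0.004 w 0.7196898416263995 F [ 0.7424 -1.3944  0.6287] g 0.0
```

View pics/t3c.png

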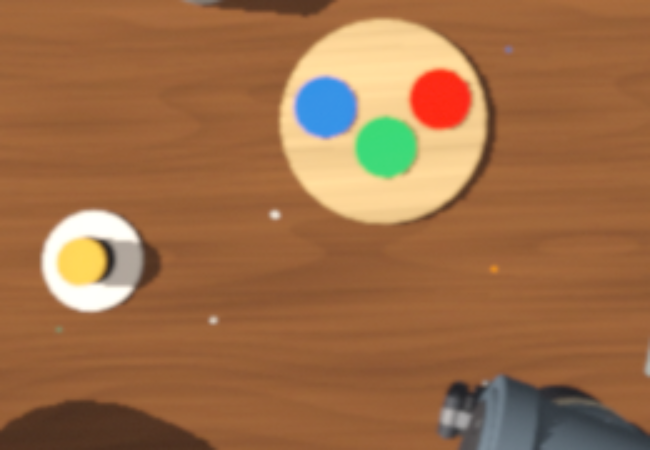

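The crop shows the pot upright and centred on the tile to within about 3 mm, and the three discs bare. Next I'll fetch the red bottle.

Emit:
{"method": "move_arm", "body": {
  "steps": [
    [6.2,-2.4,-2.9,0,0],
    [6.2,-4.8,-5.8,0,0],
    [6.2,-7.2,-8.7,0,0],
    [6.2,-9.6,-11.6,0,0],
    [6.2,-12,-14.5,0,0],
    [6.2,-14.3,-17.3,0,0],
    [6.2,-14.3,-17.3,0,0],
    [6.2,-14.3,-17.3,4,0],
    [6.2,-14.3,-17.3,8,0],
    [6.2,-14.3,-17.3,10.5,0]
  ]
}}

```text
time: 19.52
tool_pos: [0.4324, -0.2802, 0.2619]
tcp_rot: [-0.402, -3.114, -0.002]
force: [-0.4, -0.3, -0.6]
width: 0.726
grasp_force: 0.0
```

Emit:
{"method": "move_arm", "body": {
  "steps": [
    [6.2,0,0,1.5,0],
    [6.2,0,0,2.6,0],
    [6.2,0,0,3.1,0],
    [6.2,0,0,3.1,0],
    [6.2,0,0,3.1,0],
    [3,0,0,3.1,0],
    [3,0,0,3.1,0],
    [3,0,0,3.1,0],
    [3,0,0,3.1,0]
  ]
}}

```text
time: 20.27
tool_pos: [0.4335, -0.2811, 0.2349]
tcp_rot: [0.402, 3.114, -0.002]
force: [-0.7, -0.3, 6.2]
width: 0.444
grasp_force: 58.4
```

Run:
```python
from h import *
rel(.4303,-.2892,.0785,75.3)
rel(.577,-.022,.0785,75.3)
im=cv2.imread("pics/t3.png");h=cv2.cvtColor(im,cv2.COLOR_BGR2HSV).astype(int);H,S,V=h[...,0],h[...,1],h[...,2]
for n,k in(("red",((H<5)|(H>175))&(S>170)),("green",(H>50)&(H<80)&(S>120)),("blue",(H>98)&(H<125)&(S>140))):
    for A,c,l in blobs(k,(255,150,352,245),200):print(n,A,plane("top",c,.015))
```

```text
t20.27 tcp [ 0.4335 -0.2811  0.2349] ydir 75.28 tilt -1.0 shift [ 0.11 -0.86  0.14] turn -0.0 w 0.4439043230461616 F [-0.7426 -0.2725  6.2267] g 58.38845334132202
t20.27 tcp [ 0.4335 -0.2811  0.2349] ydir 75.28 tilt -1.0 shift [-7.29 28.71  0.13] turn -0.0 w 0.4439043230461616 F [-0.7426 -0.2725  6.2267] g 58.38845334132202
red 413 [ 0.5781 -0.0215  0.015 ]
green 423 [0.5353 0.0298 0.015 ]
blue 413 [0.5736 0.0845 0.015 ]
```

Emit:
{"method": "move_arm", "body": {
  "steps": [
    [3,0,0,-3,0],
    [3,0,0,-6.5,0],
    [3,0,0,-10,0],
    [3,0,0,-14,0],
    [3,-0.9,3.6,-14,0],
    [3,-1.8,7.2,-14,0],
    [3,-2.7,10.8,-14,0],
    [3,-3.6,14.4,-14,0],
    [3,-4.5,18,-14,0],
    [3,-5.4,21.6,-14,0]
  ]
}}

```text
time: 21.1
tool_pos: [0.5407, -0.0838, 0.3743]
tcp_rot: [0.402, 3.115, -0.0]
force: [0.3, -1.2, -0.5]
width: 0.443
grasp_force: 59.3
```

Emit:
{"method": "move_arm", "body": {
  "steps": [
    [3,-0.9,3.6,0,0],
    [3,-1.9,7.1,0,0],
    [3,-1.9,7.1,0,0],
    [3,-1.9,7.1,4,0],
    [3,-1.9,7.1,7.5,0],
    [3,-1.9,7.1,10,0],
    [3,-1.9,7.1,11.2,0],
    [3,-1.9,7.1,11.9,0],
    [3,-1.9,7.1,11.9,0],
    [3,-1.9,7.1,11.9,0]
  ]
}}

```text
time: 21.93
tool_pos: [0.5771, -0.0219, 0.256]
tcp_rot: [0.402, 3.114, 0.0]
force: [0.4, 1.3, -2.1]
width: 0.435
grasp_force: 59.0
```

Run:
```python
from h import *
rel(.5775,-.0218,.09,75.3)
w=ctrl.camera("wrist");cv2.imwrite("pics/w3.png",w)
rel(.5775,-.0218,.09,75.3)
```

```text
t21.93 tcp [ 0.5771 -0.0219  0.256 ] ydir 75.28 tilt -1.0 shift [-0.03  0.02  1.1 ] turn -0.0 w 0.4349399289421613 F [ 0.3606  1.3284 -2.1376] g 58.97595003378228
t21.98 tcp [ 0.5772 -0.0219  0.2563] ydir 75.28 tilt -1.0 shift [-0.03  0.02  1.13] turn -0.0 w 0.4388838760076098 F [-0.5407  0.8802 -0.7246] g 58.97952164392336
```

View pics/w3.png

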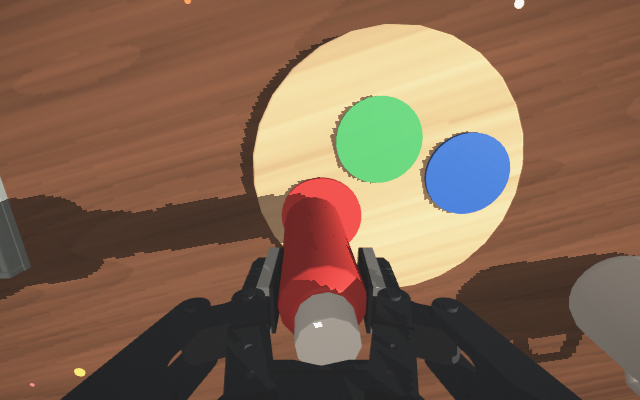

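The wrist view shows the red bottle held upright over the red disc (base near (322,215), cap at (328,330)). The green and blue discs are clear. I'll lower it and release.

Emit:
{"method": "move_arm", "body": {
  "steps": [
    [3,0,0,0.5,0],
    [3,0,0,0.9,0],
    [3,0,0,1.1,0],
    [3,0,0,1.1,0],
    [3,0,0,1.1,0],
    [3,0,0,1.15,0]
  ]
}}

```text
time: 22.48
tool_pos: [0.5771, -0.0219, 0.244]
tcp_rot: [0.402, 3.114, -0.0]
force: [-2.6, -2.1, 12.0]
width: 0.434
grasp_force: 59.7
```

```bash
python3 -c "
from h import *
rel(.5775,-.0218,.09,75.3)"
```

```text
t22.48 tcp [ 0.5771 -0.0219  0.244 ] ydir 75.29 tilt -1.0 shift [-0.04  0.02 -0.1 ] turn -0.0 w 0.4338437296083538 F [-2.5598 -2.0635 11.9597] g 59.681553628033726
```

Emit:
{"method": "move_arm", "body": {
  "steps": [
    [3,0,0,-0.05,0],
    [6.0,0,0,-0.05,0],
    [6.0,0,0,-0.05,0],
    [6.0,0,0,-0.05,0],
    [6.2,0,0,-4,0],
    [6.2,0,0,-8,0],
    [6.2,0,0,-12.5,0],
    [6.2,0,-3.6,-12.5,0],
    [6.2,0,-7.2,-12.5,0],
    [6.2,0,-10.8,-12.5,0]
  ]
}}

```text
time: 23.32
tool_pos: [0.5487, -0.127, 0.369]
tcp_rot: [0.4, 3.115, -0.0]
force: [0.4, 0.2, -0.3]
width: 0.726
grasp_force: 0.0
```

Emit:
{"method": "move_arm", "body": {
  "steps": [
    [6.2,0,-3.6,0,0],
    [6.2,0,-7.2,0,0],
    [6.2,0.1,-10.8,0,0],
    [6.2,0.2,-14.4,0,0],
    [6.2,0.4,-18.8,0,0],
    [6.2,0.4,-18.8,0,0],
    [6.2,0.4,-18.8,0,0],
    [6.2,0.4,-18.8,3,0],
    [6.2,0.4,-18.8,6,0],
    [6.2,0.4,-18.8,9,0]
  ]
}}

```text
time: 24.15
tool_pos: [0.498, -0.3057, 0.2774]
tcp_rot: [0.401, 3.115, -0.0]
force: [-0.5, -0.9, -0.8]
width: 0.725
grasp_force: 0.0
```

```bash
python3 -c "
from h import *
rel(.498,-.3072,.079,75.3)"
```

```text
t24.15 tcp [ 0.498  -0.3057  0.2774] ydir 75.35 tilt -1.0 shift [-0.04 -0.14  4.34] turn 0.001 w 0.7253816093515376 F [-0.4786 -0.9492 -0.8279] g 0.0
```

Emit:
{"method": "move_arm", "body": {
  "steps": [
    [6.2,0,-0.1,2,0],
    [6.2,0,-0.1,3.6,0],
    [6.2,0,-0.1,4.3,0],
    [6.2,0,-0.1,4.3,0],
    [6.2,0,-0.1,4.3,0],
    [3,0,-0.1,4.3,0],
    [3,0,-0.1,4.3,0],
    [3,0,-0.1,4.3,0],
    [3,0,-0.1,4.3,0],
    [3,0,-0.1,4.3,0]
  ]
}}

```text
time: 24.98
tool_pos: [0.4978, -0.308, 0.2366]
tcp_rot: [0.402, 3.114, -0.001]
force: [1.6, 2.7, 4.9]
width: 0.425
grasp_force: 59.5
```

```bash
python3 -c "
from h import *
rel(.498,-.3072,.079,75.3)
rel(.573,.0841,.079,75.3)"
```

```text
t24.98 tcp [ 0.4978 -0.308   0.2366] ydir 75.27 tilt -1.0 shift [-0.    0.08  0.26] turn -0.0 w 0.4248659552354385 F [1.641  2.7003 4.8708] g 59.47747406666167
t24.98 tcp [ 0.4978 -0.308   0.2366] ydir 75.27 tilt -1.0 shift [ 2.69 39.83  0.25] turn -0.0 w 0.4248659552354385 F [1.641  2.7003 4.8708] g 59.47747406666167
```

Emit:
{"method": "move_arm", "body": {
  "steps": [
    [3,0,0,-3,0],
    [3,0,0,-6.5,0],
    [3,0,0,-10.5,0],
    [3,0,0,-14.5,0],
    [3,0.2,3.7,-14.5,0],
    [3,0.4,7.4,-14.5,0],
    [3,0.7,11.1,-14.5,0],
    [3,1.0,14.8,-14.5,0],
    [3,1.2,18.5,-14.5,0],
    [3,1.5,22.2,-14.5,0]
  ]
}}

```text
time: 25.82
tool_pos: [0.5392, -0.0877, 0.381]
tcp_rot: [0.402, 3.114, -0.0]
force: [1.1, -0.5, -0.6]
width: 0.428
grasp_force: 60.3
```

Emit:
{"method": "move_arm", "body": {
  "steps": [
    [3,0.3,3.7,0,0],
    [3,0.6,7.4,0,0],
    [3,0.9,11.1,0,0],
    [3,1.0,14.5,0,0],
    [3,1.1,17.6,0,0],
    [3,1.1,17.6,0,0],
    [3,1.1,17.6,4,0],
    [3,1.1,17.6,8,0],
    [3,1.1,17.6,11,0],
    [3,1.1,17.6,12,0]
  ]
}}

```text
time: 26.65
tool_pos: [0.572, 0.0832, 0.2565]
tcp_rot: [-0.402, -3.11, 0.002]
force: [0.0, -0.0, -0.9]
width: 0.428
grasp_force: 60.3
```

Emit:
{"method": "move_arm", "body": {
  "steps": [
    [3,0,0,0.4,0],
    [3,0,0,0.4,0],
    [3,0,0,0.4,0]
  ]
}}

```text
time: 26.9
tool_pos: [0.574, 0.0834, 0.2581]
tcp_rot: [0.402, 3.113, 0.001]
force: [-0.4, -0.4, 0.2]
width: 0.426
grasp_force: 60.4
```

```bash
python3 -c "
from h import *
rel(.573,.0841,.09,75.3)"
```

```text
t26.90 tcp [0.574  0.0834 0.2581] ydir 75.28 tilt -1.0 shift [0.12 0.04 1.31] turn -0.0 w 0.42610039425145385 F [-0.3614 -0.3671  0.1944] g 60.35924485477153
```

Emit:
{"method": "move_arm", "body": {
  "steps": [
    [3,0,0.05,0.5,0],
    [3,0,0.05,0.9,0],
    [3,0,0.05,1.15,0],
    [3,0,0.05,1.15,0],
    [3,0,0.05,1.15,0],
    [6.0,0,0.05,1.15,0],
    [6.0,0,0.05,1.15,0],
    [6.0,0,0.05,1.15,0],
    [6.0,0,0,-3,0],
    [6.2,0,0,-7,0]
  ]
}}

```text
time: 27.73
tool_pos: [0.5728, 0.0834, 0.3253]
tcp_rot: [-0.402, -3.111, 0.002]
force: [1.6, -0.0, 1.1]
width: 0.728
grasp_force: 0.0
```

Emit:
{"method": "move_arm", "body": {
  "steps": [
    [6.2,0,0,-4,0],
    [6.2,1.1,-3.8,-4.5,0],
    [6.2,2.2,-7.6,-4.5,0],
    [6.2,3.3,-11.4,-4.5,0],
    [6.2,4.4,-15.2,-4.5,0],
    [6.2,5.5,-19,-4.5,0],
    [6.2,6.6,-22.8,-4.5,0],
    [6.2,7.7,-26.6,-4.5,0],
    [6.2,8.8,-30.4,-4.5,0],
    [6.2,9.9,-34.2,-4.5,0]
  ]
}}

```text
time: 28.57
tool_pos: [0.3894, -0.2234, 0.3713]
tcp_rot: [0.402, 3.115, -0.0]
force: [1.2, -1.5, 0.3]
width: 0.727
grasp_force: 0.0
```

Emit:
{"method": "move_arm", "body": {
  "steps": [
    [6.2,0.7,-2.6,0,0],
    [6.2,1.3,-5.3,0,0],
    [6.2,1.3,-5.3,0,0],
    [6.2,1.3,-5.3,0,0]
  ]
}}

```text
time: 28.9
tool_pos: [0.3641, -0.2708, 0.3711]
tcp_rot: [-0.406, -3.115, -0.0]
force: [-0.0, -0.3, -0.1]
width: 0.724
grasp_force: 0.0
```

```bash
python3 -c "
from h import *
rel(.3651,-.2704,.08,75.3)"
```

```text
t28.90 tcp [ 0.3641 -0.2708  0.3711] ydir 75.14 tilt -1.0 shift [-0.08  0.06 13.61] turn -0.003 w 0.723567363983478 F [-0.0292 -0.2885 -0.055 ] g 0.0
```

Emit:
{"method": "move_arm", "body": {
  "steps": [
    [6.2,-0.1,0.1,4,0],
    [6.2,-0.1,0.1,8,0],
    [6.2,-0.1,0.1,11,0],
    [6.2,-0.1,0.1,13,0],
    [6.2,-0.1,0.1,13.6,0],
    [6.2,-0.1,0.1,13.6,0],
    [3,-0.1,0.1,13.6,0],
    [3,-0.1,0.1,13.6,0],
    [3,-0.1,0.1,13.6,0],
    [3,-0.1,0.1,13.6,0]
  ]
}}

```text
time: 29.73
tool_pos: [0.3663, -0.2696, 0.2367]
tcp_rot: [0.402, 3.113, -0.002]
force: [-0.7, 1.3, 7.0]
width: 0.424
grasp_force: 59.6
```

```bash
python3 -c "
from h import *
rel(.3651,-.2704,.08,75.3)
rel(.5346,.0295,.08,90)"
```

```text
t29.73 tcp [ 0.3663 -0.2696  0.2367] ydir 75.28 tilt -1.0 shift [ 0.1  -0.11  0.17] turn -0.0 w 0.423998039885205 F [-0.7128  1.2971  6.9569] g 59.618004898075014
t29.73 tcp [ 0.3663 -0.2696  0.2367] ydir 75.28 tilt -1.0 shift [-8.68 33.2   0.15] turn -0.257 w 0.423998039885205 F [-0.7128  1.2971  6.9569] g 59.618004898075014
```

Emit:
{"method": "move_arm", "body": {
  "steps": [
    [3,0,0,-3,0],
    [3,0,0,-6.5,0],
    [3,0,0,-10.5,0],
    [3,0,0,-14.5,0],
    [3,-0.9,3.6,-14.5,-0.04],
    [3,-1.8,7.2,-14.5,-0.08],
    [3,-2.7,10.8,-14.5,-0.12],
    [3,-3.6,14.4,-14.5,-0.16],
    [3,-4.5,18,-14.5,-0.2],
    [3,-5.4,21.6,-14.5,-0.257]
  ]
}}

```text
time: 30.57
tool_pos: [0.4733, -0.0723, 0.3814]
tcp_rot: [-0.003, 3.14, -0.001]
force: [0.7, -0.8, -1.7]
width: 0.425
grasp_force: 60.6
```

```bash
python3 -c "
from h import *
rel(.5356,.0295,.0917,90)"
```

```text
t30.57 tcp [ 0.4733 -0.0723  0.3814] ydir 90.11 tilt -1.0 shift [-6.23 10.17 13.48] turn 0.002 w 0.4251760500561061 F [ 0.6999 -0.8386 -1.7436] g 60.56288569816388
```

Emit:
{"method": "move_arm", "body": {
  "steps": [
    [3,-2,3.3,0,0],
    [3,-4,6.6,0,0],
    [3,-6.2,9.9,0,0],
    [3,-6.2,9.9,0,0],
    [3,-6.2,9.9,0,0],
    [3,-6.2,9.9,3,0],
    [3,-6.2,9.9,6,0],
    [3,-6.2,9.9,9,0],
    [3,-6.2,9.9,11.5,0],
    [3,-6.2,9.9,12,0]
  ]
}}

```text
time: 31.4
tool_pos: [0.5334, 0.0238, 0.2573]
tcp_rot: [-0.002, -3.136, -0.0]
force: [-1.1, 0.4, -1.4]
width: 0.432
grasp_force: 60.5
```

Emit:
{"method": "move_arm", "body": {
  "steps": [
    [3,0,0,0.3,0],
    [3,0,0,0.3,0],
    [3,0,0,0.3,0]
  ]
}}

```text
time: 31.65
tool_pos: [0.5354, 0.0245, 0.2589]
tcp_rot: [0.0, 3.139, -0.0]
force: [0.8, -0.1, -0.5]
width: 0.428
grasp_force: 60.6
```

```bash
python3 -c "
from h import *
rel(.5356,.0295,.0917,90)"
```

```text
t31.65 tcp [0.5354 0.0245 0.2589] ydir 89.99 tilt -1.0 shift [-0.02  0.5   1.22] turn -0.0 w 0.4277304623738442 F [ 0.8239 -0.0562 -0.4683] g 60.567725056316704
```

Emit:
{"method": "move_arm", "body": {
  "steps": [
    [3,0,0.5,0,0],
    [3,0,0.5,0,0],
    [3,0,0.5,0.5,0],
    [3,0,0.5,1,0],
    [3,0,0.5,1.2,0],
    [3,0,0.5,1.2,0],
    [3,0,0.5,1.2,0]
  ]
}}

```text
time: 32.23
tool_pos: [0.5355, 0.0298, 0.2466]
tcp_rot: [-0.0, 3.14, -0.0]
force: [-4.9, 0.8, 20.9]
width: 0.426
grasp_force: 62.4
```

```bash
python3 -c "
from h import *
rel(.5356,.0295,.0917,90)"
```

```text
t32.23 tcp [0.5355 0.0298 0.2466] ydir 90.01 tilt -1.0 shift [-0.01 -0.03 -0.01] turn 0.0 w 0.42622448893168996 F [-4.9468  0.7868 20.92  ] g 62.423607429955155
```

Emit:
{"method": "move_arm", "body": {
  "steps": [
    [3,0,0,-0.1,0],
    [3,0,0,-0.1,0],
    [5.5,0,0,-0.1,0],
    [5.5,0,0,-0.1,0],
    [5.5,0,0,-0.1,0],
    [5.5,0,0,-3,0],
    [5.5,0,0,-7,0],
    [5.5,0,0,-11,0],
    [5.5,0,0,-15,0],
    [5.5,0,0,-17,0]
  ]
}}

```text
time: 33.07
tool_pos: [0.5351, 0.0299, 0.4197]
tcp_rot: [-0.0, 3.136, -0.0]
force: [0.5, 0.1, 0.4]
width: 0.648
grasp_force: 0.0
```

Emit:
{"method": "move_arm", "body": {
  "steps": [
    [8.5,3,0,0,0],
    [8.5,6,0,0,0],
    [8.5,6,0,0,0],
    [8.5,6,0,0,0],
    [8.5,6,0,0,0]
  ]
}}

```text
time: 33.48
tool_pos: [0.4753, 0.0298, 0.4153]
tcp_rot: [-0.0, 3.141, -0.0]
force: [1.0, 0.3, 0.8]
width: 0.996
grasp_force: 0.0
```

Run:
```python
from h import *
rel(.53,.03,.09,90)
I=ctrl.camera_info("wrist");w=ctrl.camera("wrist");cv2.imwrite("pics/w4.png",w)
t=ctrl.camera("top");cv2.imwrite("pics/t4.png",t)
for nm,im,J in(("wrist",w,I),("top",t,ctrl.camera_info("top"))):
    h=cv2.cvtColor(im,cv2.COLOR_BGR2HSV).astype(int);S,V=h[...,1],h[...,2]
    for A,c,l in blobs((S<40)&(V>170),(0,0,640,400),60):
        P=plane("",c,.127,J)
        if .5<P[0]<.62 and -.06<P[1]<.13: print(nm,A,c,P)
```

```text
t33.48 tcp [0.4753 0.0298 0.4153] ydir 90.01 tilt -1.0 shift [-5.46  0.02 17.03] turn 0.0 w 0.9961965612482147 F [1.0485 0.2936 0.755 ] g 0.0
wrist 517 [319.8356 254.94  ] [0.5332 0.0288 0.127 ]
wrist 441 [378.229 291.068] [0.5725 0.0854 0.127 ]
wrist 484 [265.2231 291.969 ] [ 0.5735 -0.0242  0.127 ]
top 152 [272.6382 185.4737] [0.5757 0.0874 0.127 ]
top 110 [328.2273 183.9909] [ 0.5758 -0.0246  0.127 ]
```

View pics/w4.png

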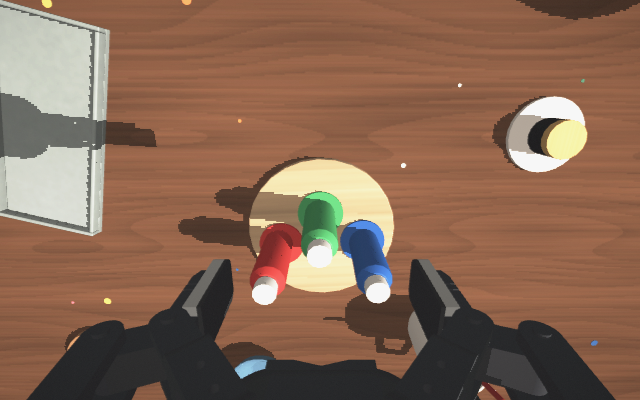

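View pics/t4.png

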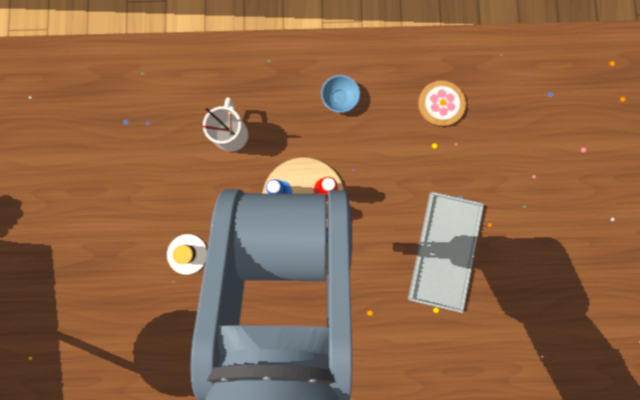

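Both views show the three bottles upright on their own discs, the pot on the tile at (184,254) in the top view, and the mug untouched. Red sits about 4 mm off centre, so I'll regrasp it and nudge it.

Emit:
{"method": "move_arm", "body": {
  "steps": [
    [6,-3.3,-1.8,0,0],
    [6,-6.6,-3.6,0,0],
    [6,-9.9,-5.4,0,0],
    [6,-9.9,-5.4,0,0],
    [6,-9.9,-5.4,3,0],
    [6,-9.9,-5.4,6,0],
    [6,-9.9,-5.4,6,0],
    [6,-9.9,-5.4,6,0],
    [6,-9.9,-5.4,6,0]
  ]
}}

```text
time: 34.33
tool_pos: [0.5745, -0.0241, 0.3566]
tcp_rot: [-0.001, 3.14, -0.0]
force: [0.8, -0.0, -0.0]
width: 0.702
grasp_force: 0.0
```

```bash
python3 -c "
from h import *
rel(.5743,-.0244,.0915,90)"
```

```text
t34.33 tcp [ 0.5745 -0.0241  0.3566] ydir 90.02 tilt -1.0 shift [ 0.04 -0.03 11.01] turn 0.0 w 0.7017452287247331 F [ 0.8073 -0.0442 -0.0479] g 0.0
```

Emit:
{"method": "move_arm", "body": {
  "steps": [
    [6,0,0,3.5,0],
    [6,0,0,7,0],
    [6,0,0,9.8,0],
    [6,0,0,11,0],
    [6,0,0,11,0],
    [3,0,0,11,0],
    [3,0,0,11,0],
    [3,0,0,11,0],
    [3,0,0,11,0],
    [3,0,0,10.5,0]
  ]
}}

```text
time: 35.17
tool_pos: [0.5742, -0.0242, 0.2515]
tcp_rot: [-0.0, 3.14, -0.0]
force: [-0.2, 0.6, -1.5]
width: 0.428
grasp_force: 59.9
```

Emit:
{"method": "move_arm", "body": {
  "steps": [
    [3,-0.3,0.2,-0.1,0],
    [3,-0.3,0.2,-0.1,0],
    [3,-0.3,0.2,-0.1,0],
    [3,-0.3,0.2,-0.1,0]
  ]
}}

```text
time: 35.5
tool_pos: [0.5769, -0.022, 0.2512]
tcp_rot: [0.001, -3.141, -0.0]
force: [0.3, -0.1, -0.4]
width: 0.425
grasp_force: 59.9
```

```bash
python3 -c "
from h import *
rel(.5775,-.0218,.0915,90)"
```

```text
t35.50 tcp [ 0.5769 -0.022   0.2512] ydir 90.02 tilt -1.0 shift [-0.06  0.02  0.47] turn 0.0 w 0.42497222084285696 F [ 0.3111 -0.0695 -0.3854] g 59.94765497976914
```

Emit:
{"method": "move_arm", "body": {
  "steps": [
    [3,0,0,0.2,0],
    [3,0,0,0.4,0],
    [3,0,0,0.4,0],
    [5.8,0,0,0.4,0],
    [5.8,0,0,0.4,0],
    [5.8,0,0,0.4,0],
    [5.8,0,0,-3,0],
    [5.8,0,0,-7,0],
    [5.8,0,0,-11,0],
    [5.8,0,0,-15,0]
  ]
}}

```text
time: 36.33
tool_pos: [0.5767, -0.0221, 0.4028]
tcp_rot: [0.0, -3.141, -0.0]
force: [-0.1, 0.3, -0.1]
width: 0.684
grasp_force: 0.0
```

Emit:
{"method": "move_arm", "body": {
  "steps": [
    [8.5,3.5,1.7,-1,0],
    [8.5,7,3.4,-1,0],
    [8.5,10,5.2,-1,0],
    [8.5,10,5.2,-1,0],
    [8.5,10,5.2,-1,0],
    [8.5,10,5.2,-1,0]
  ]
}}

```text
time: 36.83
tool_pos: [0.4774, 0.0298, 0.4114]
tcp_rot: [-0.001, 3.141, -0.0]
force: [-0.2, -0.4, 0.5]
width: 0.996
grasp_force: 0.0
```

Run:
```python
from h import *
I=ctrl.camera_info("wrist");w=ctrl.camera("wrist");cv2.imwrite("pics/w5.png",w)
h=cv2.cvtColor(w,cv2.COLOR_BGR2HSV).astype(int);S,V=h[...,1],h[...,2]
for A,c,l in blobs((S<40)&(V>170),(0,0,640,400),60):
    P=plane("",c,.127,I)
    if .5<P[0]<.62 and -.06<P[1]<.13: print(A,c,P)
rel(.5,.03,.2)
```

```text
536 [319.8881 254.9869] [0.5333 0.0288 0.127 ]
449 [379.1804 291.7038] [0.5727 0.0854 0.127 ]
494 [266.8947 293.9555] [ 0.5752 -0.022   0.127 ]
t36.88 tcp [0.4776 0.0296 0.4112] ydir 90.0 tilt -1.0 shift [-2.23  0.05  5.63] turn 0.0 w 0.9949188455237374 F [ 0.1215  0.6701 -0.3895] g 0.0
```

View pics/w5.png

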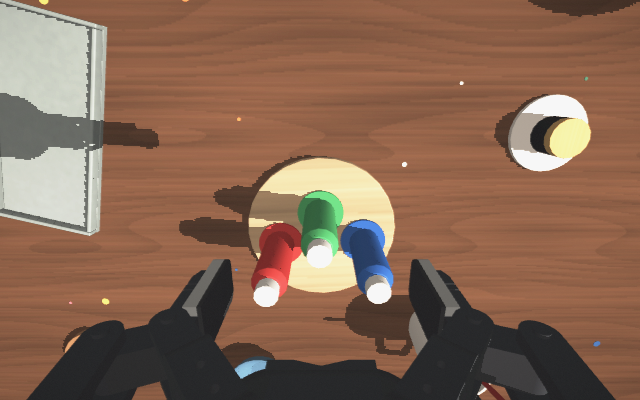

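The wrist view shows all three bottles upright, each within about 2 mm of its disc centre (caps at (267,294), (320,255) and (379,292)). The pot is on the tile and the gripper is clear, so I'm handing it in.

```bash
python3 -c "
from plant import ctrl
print(ctrl.sign_off())"
```

```text
the job is handed in; nothing more can be done
None
```

The job is handed in: the pot stands about 3 mm from the tile's centre, all three bottles are upright within about 2 mm of their own disc centres, the order was kept, and the mug was not touched, all in about 37 s.

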